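# Pop the touch-latch box open and put the erasers away

### The job

Put the small teal box of erasers away in the wooden touch-latch box. Press down on the metal disc at the front of its closed lid, slowly and gently but firmly enough to feel the latch give and come up against its stop, then get out of the way at once so that the sprung lid swings fully open without touching anything. Then carry the eraser box over, set it down flat on the floor inside (do not drop it), leave the lid open and everything else where it is.

Things in the scene. Friction and masses are not known exactly. Their poses are not given: they have to be found in the camera images.
- storage_box: plain light wooden box, 170 (x) x 190 (y) x 66 mm high, fast on the worktop. Origin: centre of its underside; z up, x from front (latch side, a wooden rail 15 mm thick) to back (hinge side), y to the left seen from the front. Other walls 5 mm. The lid is set in flush with the top of the walls; its hinge runs along y at x +78, z 62 mm
- lid (a joint): lid angle (rad): 0 latched shut, slightly negative while pressed in, 2.1 fully open, leaning back behind the box. Once unlatched and the finger withdrawn, a weak spring (about 2 N at the disc) with a damper opens it at about 1 rad/s (front edge rises 0.15 m/s) in about 2.2 s; it stays open by itself. It cannot be pulled open while latched
- press_point (a point): centre of the flat metal disc, 30 mm across, on the lid's top near its front edge, 123 mm from the hinge and 24 mm behind the inside edge of the front rail; moves with the lid, z out of its top. Press here, straight down, with the shut fingers; nearer the hinge it takes more force
- latch_post (a point): top of the grey latch post, 16 x 44 mm, 29 mm high, inside behind the front rail (box x -68 to -52 mm; its plunger reaches up to 41 mm). Pressing at the disc: 2 N over a take-up that differs each time (1 to 7 mm) and cannot be measured; then about 9 N, plus 0.2 N per mm/s, over 3.5 mm, where it lets go; then a hard stop. Press at 5 mm/s up to 13 N; too light a press leaves it latched (press again), over 20 N it breaks
- inner_floor (a point): point on the inner floor (7 mm above the worktop) at x +5 mm of the box, axes as the box's; free floor: x -55 to +75, y -90 to +90 mm from here. The eraser box goes about here, long side along y
- eraser_box: loose small teal carton of erasers lying flat, 46 (x) x 98 (y) x 20 mm high, 30 to 65 g, left or right of the wooden box; origin: centre of its underside, z up, its long side along y. Grasp it across the 46 mm from above.
- white_block: bystander: white cleaning sponge, 62 x 118 x 28 mm, on the other side of the wooden box; origin: centre of its underside; leave it alone
- candle_jar: bystander: glass jar with a pale green candle, 76 mm across, 90 mm high, behind the box on the left; origin: centre of its underside
- marker_3: bystander: white felt marker, 15 x 131 x 15 mm, lying in front of the box on the right
- pencil_1: bystander: yellow pencil, 189 mm long, lying in front of the box on the left
- garlic: bystander: a bulb of garlic, 60 mm across and high, behind the box on the right; origin: centre of its underside
Mind the look-alikes: they are no part of the job. There is more than one size of the eraser_box; the one meant has the size given above.

How it is judged:
On the way, in this order (a step that is already met when the one before it is completed fails the run):
1. the latch has let go and the lid has swung open by itself, the eraser box not yet inside (value of joint lid above 1.8 rad and horizontal distance between eraser_box and inner_floor above 0.12 m), for 0.2 s.
2. the eraser box is lifted off the worktop in the gripper (height (world z) of eraser_box above 0.03 m and contact force between the fingers and eraser_box above 0.5 N), for 0.1 s.
At the end, for the whole second after the job is handed in: The lid stands open (beyond 1.8 rad); the eraser box lies inside the wooden box, flat on its floor (underside less than 20 mm above the worktop, tilted less than 0.15 rad), released and at rest; all else is where it was (value of joint lid above 1.8 rad and x of eraser_box in the frame of storage_box between -0.05 and 0.08 m and y of eraser_box in the frame of storage_box between -0.09 and 0.09 m and z of eraser_box in the frame of storage_box below 0.02 m and angle between eraser_box's own z axis and vertical below 0.15 rad and linear speed of eraser_box below 0.02 m/s); the robot touches nothing.
It fails at once if the wooden box or its lid is pressed with more than 20 N (contact force between any of the arm, the fingers and storage_box above 20 N).
It fails at once if the lid, once it has risen past 0.3 rad, is hindered, pushed or touched by the robot (over 1 N) (value of joint lid above 0.3 rad and contact force between any of the arm, the fingers and lid above 1 N).
It fails at once if the eraser box is dropped: more than 45 mm up and not in the gripper (height (world z) of eraser_box above 0.045 m and contact force between the fingers and eraser_box below 0.1 N).
It fails at once if a bystander is shifted by more than 30 mm (distance of any of white_block, candle_jar, marker_3, pencil_1, garlic from where it was at the start of the episode above 0.03 m).
It also fails if it takes over 54 s, if anything falls off the work surface, if the arm or the gripper's body presses on something with over 40 N, if the wrist force passes 120 N, or if a joint passes its speed limit or range.

### The arm

A 7-joint arm with a two-finger parallel gripper is mounted at the origin on a cart in front of the work surface, level with it; the furniture and walls round the work are solid. World frame = base frame: x ahead of the robot, y to its left, z up, the work surface at z = 0. Lengths are in m, angles in rad, forces in N, time in s.
With the tool pointing down it reaches from about 0.35 to 0.9 m from the base axis. Payload 8.1 kg.
Tool frame: the origin (TCP) lies on the centre line of the jaws, within the pads' length; the fingertips stand arm.tip_extent ahead of it and the grasp point (between the pads) lies 3 mm ahead of it (arm.tip_extent is the distance from the TCP to the fingertips, in m); y points along the fingers, z is the direction in which the jaws open and shut, and the axes are right-handed (so a half turn about y gives the same grasp; the last joint's range is limited). The gripper opens to 92 mm and grips with 3 to 60 N. Pads are 19 mm wide; open, the fingers measure 130 mm over their backs; the gripper's body (75 mm by 190 mm) begins 47 mm behind the grasp point.
Start: joints at [1.053, 0.434, 0.025, 1.573, -0.012, 1.134, -0.075], TCP at [0.252, -0.572, 0.249] pointing down, gripper open.
Joint ranges: [-2.62, 2.62], [-0.44, 2.09], [-1.27, 1.32], [0.08, 2.57], [-1.32, 4.46], [0.12, 2], [-2.74, 2.74]. Speed limits (rad/s): [2.22, 2.22, 3.01, 3.01, 3.14, 3.14, 3.14].

### API

Orientations are given as a rotation vector (axis times angle).
In Python, from cell import observe, get_image, sign_off, boxes_of, place_of, arm gives the robot as it stands.
- The arm moves only by the tool arm_command, never from a script. Its argument "plan" is a list of rows, each a list of 2 entries, a list of its own where there are three numbers: the shift along the tool's x, y, z in m, then the turn, a rotation vector about the tool's x, y, z in degrees. In form: [[[tx, ty, tz], [ax, ay, az]], ...]. A call has 1 to 5 rows; each row is the pose to reach, as a shift and turn from the pose commanded when the call began, along the tool's axes at that moment; what a row does not reach only later rows make up. A row lasts 1/10 s, in which the tool goes at most 50 mm and 8.59 degrees, less where a joint would pass 70% of its speed; a pose out of reach is approached as far as the arm can. A call with a gripper value outside its range is refused whole. "fingers" is the closure, from -1 (fully open) to 1 (shut), set as the call begins (left out, the last holds). The fingers move at their own pace and stop on an object; "squeeze" is the grip in N (left out, the last holds). Time passes only in rows, so rows that repeat a pose let the fingers close. It gives the time, the measured TCP pose, the force and the opening at its end, in the units of the state.
- observe(): the state, without advancing time (a new reading comes with each control period).
- get_image(name): name is "side" or "top" or "wrist"; returns a dict with "color" (420x560x3 uint8, red, green, blue), "camera_matrix" (3x3 intrinsics, pixels), "distortion" ([k1, k2, p1, p2, k3] as OpenCV has them; the pictures are not rectified), "world_to_cam" (4x4, takes a point from world to camera coordinates); the wrist camera has in their place "mount" (4x4, takes a point from camera to tool coordinates, whose origin is the TCP and whose axes are the tool frame's). Camera axes: x right, y up, looking along -z (the intrinsics and any distortion apply to the point x, -y, -z); pixel columns grow to the right and rows downward; lengths in m; the calibration is good to about 2 mm. A picture is of the moment at which its call begins: read the wrist's pose just before it. There is no depth.
- sign_off(): hands the job in, once; it reports no verdict.
Trained networks look in a picture, given as the dict that the camera call returned (one of the last four; its "shot" number tells which), for a name from the list of things; names that differ only in an ending like _2 or _b are one class to them, and where a whole thing is asked for, a point or a joint stands for the part that bears it (a point fixed in the world has none). Each returns a list of dicts, best first, with "confidence" (0 to 1); they miss things now and then, are a little off and sometimes report something else, mostly with a low value. They report only what shows in the picture. A call takes as long as a camera call. They do not tell look-alikes from the thing itself.
- boxes_of(picture, thing): "point" ([column, row] in pixels, amid what is visible of it).
- place_of(picture, thing): "point" ([column, row] in pixels: a listed point, or the origin of a listed thing).
The state is a dict: "clock": time; "joints": joint angles; "dq": joint speeds; "joint_efforts": joint torques, N m; "position": TCP position; "ee_rot": TCP orientation; "force": force on the tool from outside, world axes, zero at the start; "ft_torque": the same for the moment, N m; "width": opening from 0.0 (shut) to 1.0 (fully open).
Only numpy, scipy, OpenCV 4.12 (cv2) and the standard library are available. Lean on these libraries where they do the work, as an engineer would, in place of code of your own. Each camera call takes 0.05 s, during which the arm holds its last target.

## Working session

There is one attempt and no reset: what is moved stays moved. The work goes in short steps, Python scripts to look and compute and a tool call to move; the robot and the scene stay as the last step left them, time stands still between calls to the robot, and variables do not carry over. Pictures are saved under pics/ and viewed, and the job is handed in when it is done.

Besides the shell and the picture viewer there is one more tool, called after "Request:" by a JSON object that holds its "api" and its "payload", one argument or row to a line. arm_command: Moves the arm, as the interface text tells. Its arguments: {"type":"object","properties":{"plan":{"type":"array","items":{"type":"array"}},"fingers":{"type":"number"},"squeeze":{"type":"number"}},"required":["plan"]}

```bash
ls; mkdir -p pics; python3 - <<'E'
from cell import *
import cv2
s=observe();print(s)
print([ (k,getattr(arm,k)) for k in dir(arm) if not k.startswith('_')])
for n in ['side','top','wrist']:
    p=get_image(n);cv2.imwrite(f'pics/{n}0.png',p['color'][:,:,::-1])
    print(n,{k:v for k,v in p.items() if k!='color'})
    if n!='wrist':
        for t in ['storage_box','press_point','latch_post','inner_floor','eraser_box','white_block','candle_jar','garlic','marker_3','pencil_1']:
            print(t,[(d['point'],round(d['confidence'],2)) for d in place_of(p,t)], [(d['point'],round(d['confidence'],2)) for d in boxes_of(p,t)])
print(observe()['clock'])
E
```

```text
pics
{'clock': 0.0, 'joints': array([ 1.05345471,  0.43520946,  0.02496542,  1.57411599, -0.01160848,
        1.133986  , -0.07512257]), 'dq': array([-0.00110959, -0.00047692,  0.00014723, -0.00058489,  0.00176621,
        0.00044464, -0.00012231]), 'joint_efforts': array([-2.02060750e-03, -6.67865539e+01,  9.84020345e-01, -3.14465475e+01,
       -6.04457804e-02,  4.25900705e-02,  1.36450003e-04]), 'position': array([ 0.25160699, -0.57158898,  0.24794595]), 'ee_rot': array([-0.41970973,  1.99465215, -1.9915818 ]), 'force': array([0.03256764, 0.26070971, 0.06632386]), 'ft_torque': array([-0.02198007,  0.02317794, -0.05772822]), 'width': 1.001606468965967}
[('PlanningError', <class 'cell.PlanningError'>), ('tip_extent', 0.022)]
side {'camera_matrix': array([[538.47571952,   0.        , 286.28144137],
       [  0.        , 538.47571952, 218.37733762],
       [  0.        ,   0.        ,   1.        ]]), 'distortion': array([-0.20775165,  0.        ,  0.        ,  0.        ,  0.        ]), 'world_to_cam': array([[-0.99780515, -0.06610525,  0.00386972,  0.52876387],
       [ 0.03932711, 
[... 2241 characters left out ...]
 0.71)]
pencil_1 [([205.7, 274.5], 0.67)] [([205.0, 273.4], 0.83)]
wrist {'camera_matrix': array([[291.22834497,   0.        , 281.42171778],
       [  0.        , 291.22834497, 209.10352142],
       [  0.        ,   0.        ,   1.        ]]), 'distortion': array([-0.05109377,  0.        ,  0.        ,  0.        ,  0.        ]), 'mount': array([[ 9.77075592e-05, -9.63788064e-01, -2.66669381e-01,
        -7.14954545e-02],
       [-4.22679061e-04,  2.66669318e-01, -9.63787993e-01,
        -1.36382003e-01],
       [ 9.99999906e-01,  2.06884936e-04, -3.81317425e-04,
         3.67131740e-04],
       [ 0.00000000e+00,  0.00000000e+00,  0.00000000e+00,
         1.00000000e+00]]), 'shot': 3}
2.15
```

View pics/top0.png

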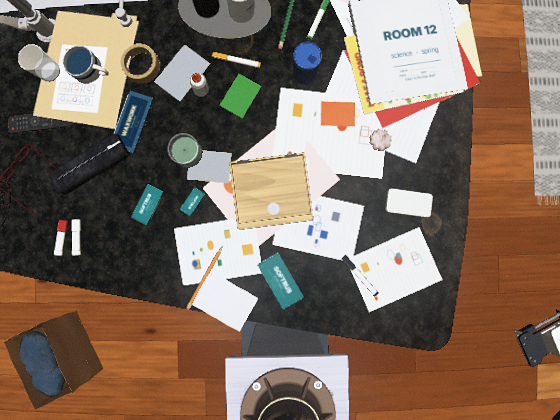

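View pics/side0.png

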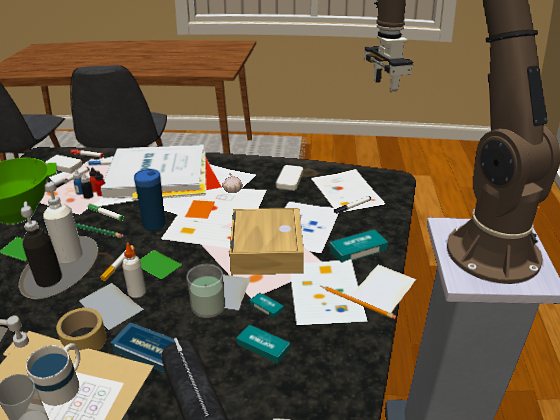

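```bash
cat > h.py <<'E'
import numpy as np,cv2
K={'top':np.array([[538.86995352,0,278.22408496],[0,538.86995352,208.26491805],[0,0,1]]),
'side':np.array([[538.47571952,0,286.28144137],[0,538.47571952,218.37733762],[0,0,1]])}
D={'top':np.array([-0.16208582,0,0,0,0]),'side':np.array([-0.20775165,0,0,0,0])}
W={'top':np.array([[-2.34134661e-02,-9.99723663e-01,-2.09955936e-03,2.44835035e-02],[9.98527224e-01,-2.34881527e-02,4.89048999e-02,-5.34856676e-01],[-4.89407004e-02,-9.51433969e-04,9.98801233e-01,-1.36690381],[0,0,0,1]]),
'side':np.array([[-0.99780515,-0.06610525,0.00386972,0.52876387],[0.03932711,-0.54456729,0.83779463,-0.0876199],[-0.0532753,0.83610799,0.54597177,-1.3250781],[0,0,0,1]])}
def ray(n,px):
    u=cv2.undistortPoints(np.array([[px]],float),K[n],D[n])[0,0]
    d=np.array([u[0],-u[1],-1.]);R=W[n][:3,:3];t=W[n][:3,3]
    return -R.T@t,R.T@d
def hit(n,px,z):
    o,d=ray(n,px);return o+d*(z-o[2])/d[2]
def proj(n,P):
    P=np.atleast_2d(P);c=P@W[n][:3,:3].T+W[n][:3,3]
    q=np.c_[c[:,0],-c[:,1],-c[:,2]]
    return cv2.projectPoints(q,np.zeros(3),np.zeros(3),K[n],D[n])[0][:,0]
E
python3 - <<'E'
import cv2,numpy as np
from h import *
im=cv2.imread('pics/top0.png')
hsv=cv2.cvtColor(im,cv2.COLOR_BGR2HSV)
m=cv2.inRange(hsv,(80,100,60),(95,255,255))
m=cv2.morphologyEx(m,cv2.MORPH_CLOSE,np.ones((5,5)))
for c in cv2.findContours(m,0,2)[0]:
    if cv2.contourArea(c)<100: continue
    P=np.array([hit('top',p[0]+0.0,0.02)[:2] for p in c],np.float32)
    print(cv2.boundingRect(c),cv2.minAreaRect(P*1000))
s=cv2.resize(im[130:330,120:330],None,fx=3.5,fy=2.9 and 3.5,interpolation=cv2.INTER_CUBIC)[:, :735]
cv2.imwrite('pics/crop1.png',s[:600])
a=cv2.resize(im[140:240,220:325],None,fx=5.5,fy=5.5,interpolation=cv2.INTER_CUBIC);cv2.imwrite('pics/crop2.png',a)
E
```

```text
(258, 254, 46, 55) ((350.28607177734375, 10.81085205078125), (132.6956787109375, 63.004302978515625), 28.34810447692871)
(180, 187, 25, 29) ((558.200927734375, 232.86593627929688), (33.53548049926758, 69.6681137084961), 54.42098617553711)
(131, 184, 32, 41) ((553.8895263671875, 350.9116516113281), (47.109169006347656, 98.20405578613281), 62.093475341796875)
```

View pics/crop1.png

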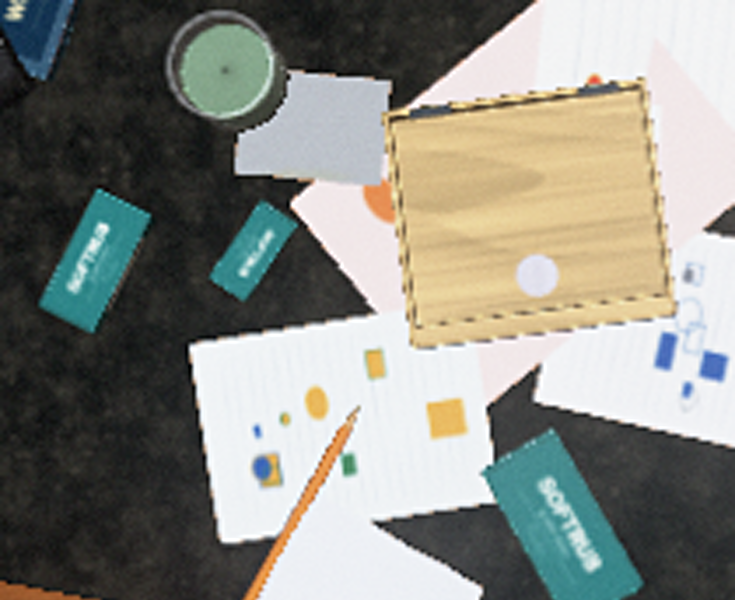

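View pics/crop2.png

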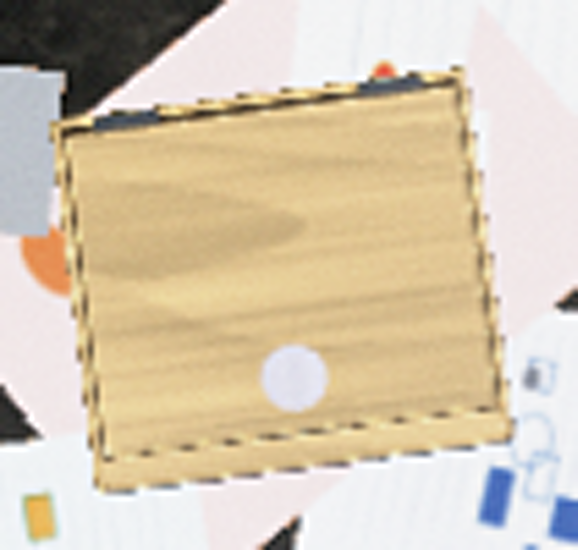

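```bash
python3 - <<'E'
import cv2,numpy as np
from h import *
from scipy.spatial.transform import Rotation as R
im=cv2.imread('pics/side0.png')
cv2.imwrite('pics/crop3.png',cv2.resize(im[0:110,330:450],None,fx=5,fy=5,interpolation=cv2.INTER_CUBIC))
rot=R.from_rotvec([-0.41970973,1.99465215,-1.9915818]);print(rot.as_matrix().round(3))
# box fit
c=np.array([[98,490],[512,437],[462,70],[55,122],[295,378]])/5.5+[220,140]-0.4
P=np.array([hit('top',q,0.066) for q in c]);print(P.round(4))
for i in range(4): print(np.linalg.norm(P[i]-P[(i+1)%4]))
y=P[0]-P[1]+P[3]-P[2]; print('yaw',np.degrees(np.arctan2(-y[0],y[1])), 'centre',P[:4].mean(0))
ps=hit('side',[285.7,228.5],0.066);print('disc side',ps)
E
```

```text
[[-0.915 -0.001  0.403]
 [-0.403  0.001 -0.915]
 [ 0.    -1.    -0.002]]
[[ 0.4847  0.1135  0.066 ]
 [ 0.5041 -0.0723  0.066 ]
 [ 0.6701 -0.0543  0.066 ]
 [ 0.6509  0.1297  0.066 ]
 [ 0.5328  0.0242  0.066 ]]
0.1867996055688209
0.1669466550343497
0.18501928677250468
0.1669705193868111
yaw 5.951453377268145 centre [0.57745858 0.02914137 0.066     ]
disc side [0.5300164  0.02370858 0.066     ]
```

View pics/crop3.png

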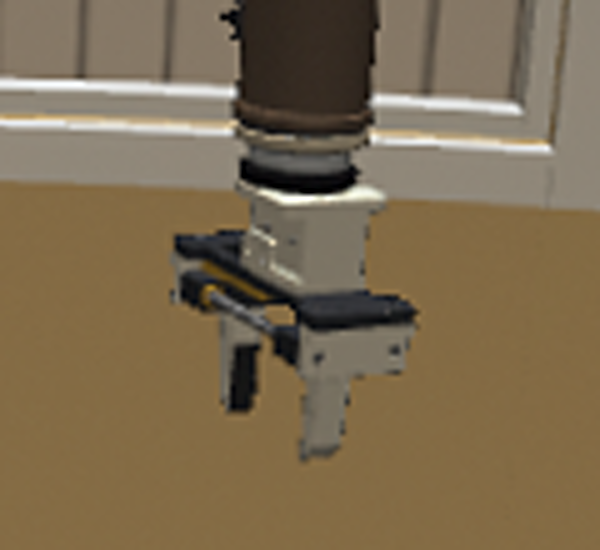

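View pics/wrist0.png

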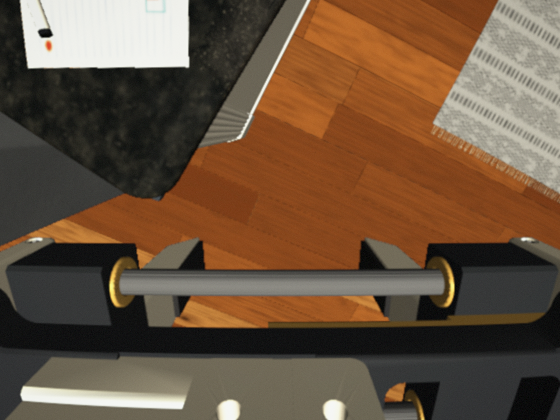

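```bash
cat >> h.py <<'E'
from scipy.spatial.transform import Rotation as Rt
def toolR(jaw_deg,tilt=None):
    a=np.radians(jaw_deg); z=np.array([np.cos(a),np.sin(a),0]);y=np.array([0,0,-1.])
    return np.c_[np.cross(y,z),y,z]
def delta(s,p,jaw):
    R0=Rt.from_rotvec(s['ee_rot']).as_matrix()
    d=R0.T@(np.array(p)-s['position']); r=Rt.from_matrix(R0.T@toolR(jaw)).as_rotvec(degrees=True)
    print('t',s['clock'],'pos',s['position'].round(4),'F',s['force'].round(2),'w',round(s['width'],3))
    print('shift',d.round(4).tolist(),'turn',r.round(2).tolist())
E
python3 -c "
from cell import *;from h import *
delta(observe(),[0.5325,0.024,0.15],-84)"
```

```text
t 2.15 pos [ 0.2519 -0.572   0.2487] F [ 0.14  0.23 -0.48] w 1.0
shift [-0.497, 0.0987, -0.4324] turn [-0.0, 17.76, -0.0]
```

Request:
{"api": "arm_command", "payload": {
  "plan": [
    [[-0.497,0.098,-0.432],[0,17.8,0]],
    [[-0.497,0.098,-0.432],[0,17.8,0]],
    [[-0.497,0.098,-0.432],[0,17.8,0]],
    [[-0.497,0.098,-0.432],[0,17.8,0]],
    [[-0.497,0.098,-0.432],[0,17.8,0]]
  ],
  "fingers": 1,
  "squeeze": 10
}}

```text
clock: 2.65
position: [0.3579, -0.3466, 0.2119]
ee_rot: [-0.112, 2.167, -2.168]
force: [0.2, -0.4, 0.6]
width: 0.613
```

```bash
python3 -c "
from cell import *;from h import *
delta(observe(),[0.5325,0.024,0.13],-84)"
```

```text
t 2.65 pos [ 0.3579 -0.3466  0.2119] F [ 0.2  -0.39  0.63] w 0.613
shift [-0.212, 0.0818, -0.3505] turn [-0.03, -0.04, -0.03]
```

Request:
{"api": "arm_command", "payload": {
  "plan": [
    [[-0.212,0.082,-0.35],[0,0,0]],
    [[-0.212,0.082,-0.35],[0,0,0]],
    [[-0.212,0.082,-0.35],[0,0,0]],
    [[-0.212,0.082,-0.35],[0,0,0]],
    [[-0.212,0.082,-0.35],[0,0,0]]
  ]
}}

```text
clock: 3.15
position: [0.4626, -0.1249, 0.1628]
ee_rot: [-0.111, 2.167, -2.168]
force: [1.5, 0.1, -0.5]
width: 0.179
```

```bash
python3 -c "
from cell import *;from h import *
delta(observe(),[0.5325,0.024,0.11],-84)"
```

```text
t 3.15 pos [ 0.4626 -0.1249  0.1628] F [ 1.47  0.14 -0.45] w 0.179
shift [-0.0849, 0.0528, -0.1408] turn [-0.02, -0.06, -0.06]
```

Request:
{"api": "arm_command", "payload": {
  "plan": [
    [[-0.085,0.052,-0.141],[0,0,0]],
    [[-0.085,0.052,-0.141],[0,0,0]],
    [[-0.085,0.052,-0.141],[0,0,0]],
    [[-0.085,0.052,-0.141],[0,0,0]],
    [[-0.085,0.052,-0.141],[0,0,0]]
  ]
}}

```text
clock: 3.65
position: [0.5324, 0.0269, 0.1098]
ee_rot: [-0.12, 2.167, -2.163]
force: [-0.6, -0.2, -0.4]
width: 0.003
```

```bash
python3 - <<'E'
from cell import *;from h import *
s=observe();delta(s,[0.5325,0.024,0.088],-84)
for n in ['wrist','side']:
    p=get_image(n);cv2.imwrite(f'pics/{n}1.png',p['color'][:,:,::-1])
    if n=='side': 
        im=p['color'][:,:,::-1]; print(proj('side',[[0.5325,0.024,0.066]]))
        cv2.imwrite('pics/side1c.png',cv2.resize(im[150:290,200:340],None,fx=4,fy=4,interpolation=cv2.INTER_CUBIC))
E
```

```text
t 3.65 pos [0.5324 0.0269 0.1098] F [-0.58 -0.17 -0.45] w 0.003
shift [0.0002, 0.0218, 0.0029] turn [0.11, 0.3, 0.02]
[[284.66345645 228.52617365]]
```

View pics/side1c.png

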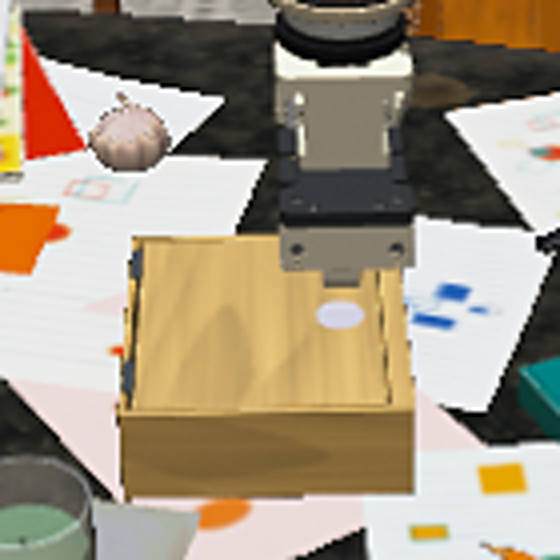

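View pics/wrist1.png

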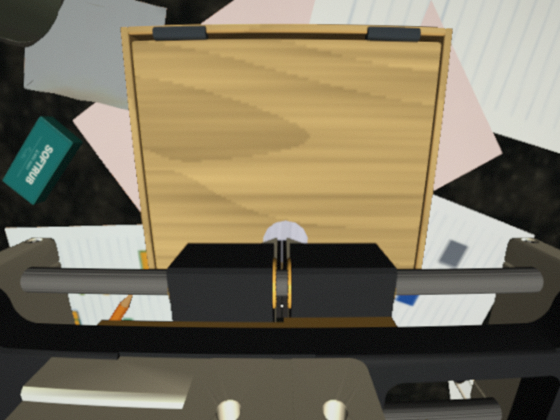

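Request:
{"api": "arm_command", "payload": {
  "plan": [
    [[0,0.008,0.001],[0,0,0]],
    [[0,0.015,0.001],[0,0,0]],
    [[0,0.018,0.001],[0,0,0]],
    [[0,0.018,0.001],[0,0,0]],
    [[0,0.0185,0.001],[0,0,0]]
  ]
}}

```text
clock: 4.25
position: [0.5318, 0.0211, 0.0923]
ee_rot: [-0.112, 2.168, -2.168]
force: [-0.0, 0.6, 0.1]
width: 0.005
```

Request:
{"api": "arm_command", "payload": {
  "plan": [
    [[0,0.0005,0],[0,0,0]],
    [[0,0.001,0],[0,0,0]],
    [[0,0.0015,0],[0,0,0]],
    [[0,0.002,0],[0,0,0]]
  ]
}}

```text
clock: 4.65
position: [0.5319, 0.0215, 0.0903]
ee_rot: [-0.113, 2.168, -2.168]
force: [-0.2, -0.1, -0.3]
width: 0.008
```

Request:
{"api": "arm_command", "payload": {
  "plan": [
    [[0,0.0005,-0.001],[0,0,0]],
    [[0,0.001,-0.002],[0,0,0]],
    [[0,0.0015,-0.002],[0,0,0]],
    [[0,0.002,-0.002],[0,0,0]]
  ]
}}

```text
clock: 5.05
position: [0.5316, 0.0236, 0.0883]
ee_rot: [-0.113, 2.168, -2.168]
force: [0.1, 0.5, 1.0]
width: 0.009
```

Request:
{"api": "arm_command", "payload": {
  "plan": [
    [[0,0.0005,0],[0,0,0]],
    [[0,0.001,0],[0,0,0]],
    [[0,0.0015,0],[0,0,0]]
  ]
}}

```text
clock: 5.35
position: [0.5316, 0.0235, 0.0868]
ee_rot: [-0.113, 2.168, -2.168]
force: [-1.0, 0.4, 2.5]
width: 0.004
```

Contact, take-up phase.

Request:
{"api": "arm_command", "payload": {
  "plan": [
    [[0,0.0005,0],[0,0,0]],
    [[0,0.001,0],[0,0,0]]
  ]
}}

```text
clock: 5.55
position: [0.5316, 0.0236, 0.0858]
ee_rot: [-0.113, 2.168, -2.168]
force: [-1.5, 0.8, 6.0]
width: 0.005
```

Request:
{"api": "arm_command", "payload": {
  "plan": [
    [[0,0.0005,0],[0,0,0]],
    [[0,0.001,0],[0,0,0]]
  ]
}}

```text
clock: 5.75
position: [0.5316, 0.0235, 0.0852]
ee_rot: [-0.113, 2.168, -2.168]
force: [-4.2, 1.2, 10.1]
width: 0.007
```

Request:
{"api": "arm_command", "payload": {
  "plan": [
    [[0,0.0005,0],[0,0,0]],
    [[0,0.001,0],[0,0,0]]
  ]
}}

```text
clock: 5.95
position: [0.5316, 0.0235, 0.0843]
ee_rot: [-0.113, 2.168, -2.168]
force: [-3.3, 0.6, 10.2]
width: 0.003
```

Request:
{"api": "arm_command", "payload": {
  "plan": [
    [[0,0.0005,0],[0,0,0]],
    [[0,0.001,0],[0,0,0]]
  ]
}}

```text
clock: 6.15
position: [0.5316, 0.0235, 0.0834]
ee_rot: [-0.113, 2.168, -2.168]
force: [-3.2, -0.3, 10.8]
width: 0.002
```

Request:
{"api": "arm_command", "payload": {
  "plan": [
    [[0,0.0005,0],[0,0,0]],
    [[0,0.001,0],[0,0,0]]
  ]
}}

```text
clock: 6.35
position: [0.5316, 0.0235, 0.0824]
ee_rot: [-0.113, 2.168, -2.168]
force: [-3.6, 0.5, 10.2]
width: 0.004
```

Request:
{"api": "arm_command", "payload": {
  "plan": [
    [[0,0.0005,0],[0,0,0]]
  ]
}}

```text
clock: 6.45
position: [0.5317, 0.0235, 0.0821]
ee_rot: [-0.113, 2.168, -2.168]
force: [-5.4, -0.2, 15.8]
width: 0.007
```

Request:
{"api": "arm_command", "payload": {
  "plan": [
    [[0.005,-0.04,0],[0,0,0]],
    [[0.03,-0.08,0],[0,0,0]],
    [[0.065,-0.115,0],[0,0,0]],
    [[0.1,-0.15,0],[0,0,0]],
    [[0.12,-0.185,0],[0,0,0]]
  ]
}}

```text
clock: 6.95
position: [0.4095, 0.0104, 0.2673]
ee_rot: [-0.114, 2.168, -2.169]
force: [0.7, -0.0, -0.1]
width: 0.005
```

```bash
python3 - <<'E'
from cell import *;from h import *
s=observe();delta(s,[0.42,0.30,0.27],62)
p=get_image('side');cv2.imwrite('pics/side2.png',p['color'][:,:,::-1])
E
```

```text
t 6.95 pos [0.4095 0.0104 0.2673] F [ 0.67 -0.03 -0.11] w 0.005
shift [-0.0404, -0.0029, -0.287] turn [0.08, -146.05, 0.06]
```

View pics/side2.png

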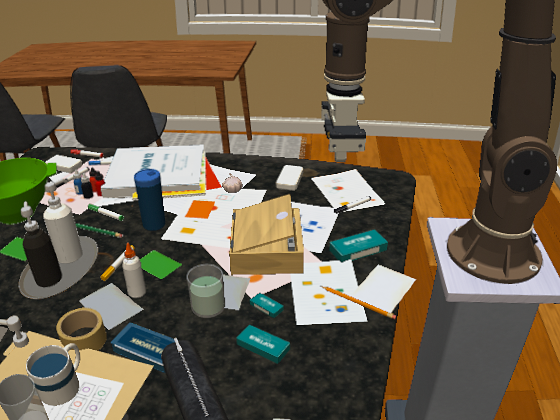

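Request:
{"api": "arm_command", "payload": {
  "plan": [
    [[-0.03,-0.003,-0.287],[0,-146,0]],
    [[-0.03,-0.003,-0.287],[0,-146,0]],
    [[-0.03,-0.003,-0.287],[0,-146,0]],
    [[-0.03,-0.003,-0.287],[0,-146,0]],
    [[-0.03,-0.003,-0.287],[0,-146,0]]
  ],
  "fingers": -0.55
}}

```text
clock: 7.5
position: [0.4123, 0.2627, 0.269]
ee_rot: [-0.783, 1.711, -1.711]
force: [2.1, -0.9, -0.8]
width: 0.387
```

```bash
python3 - <<'E'
from cell import *;from h import *
s=observe();delta(s,[0.45,0.33,0.2],62)
E
```

```text
t 7.5 pos [0.4123 0.2627 0.269 ] F [ 2.05 -0.89 -0.76] w 0.387
shift [-0.0756, 0.069, -0.0154] turn [-0.06, -102.76, -0.0]
```

Request:
{"api": "arm_command", "payload": {
  "plan": [
    [[-0.076,0.07,-0.015],[0,-103,0]],
    [[-0.076,0.07,-0.015],[0,-103,0]],
    [[-0.076,0.07,-0.015],[0,-103,0]],
    [[-0.076,0.07,-0.015],[0,-103,0]],
    [[-0.076,0.07,-0.015],[0,-103,0]]
  ]
}}

```text
clock: 8.0
position: [0.4509, 0.3282, 0.1978]
ee_rot: [-1.229, 1.181, -1.18]
force: [0.6, -0.3, -0.2]
width: 0.764
```

```bash
python3 - <<'E'
from cell import *;from h import *
s=observe();delta(s,[0.5539,0.3509,0.13],62)
E
```

```text
t 8.0 pos [0.4509 0.3282 0.1978] F [ 0.59 -0.31 -0.2 ] w 0.764
shift [-0.0186, 0.0677, 0.1039] turn [0.09, -59.73, -0.01]
```

Request:
{"api": "arm_command", "payload": {
  "plan": [
    [[-0.018,0.06,0.104],[0,-60,0]],
    [[-0.018,0.06,0.104],[0,-60,0]],
    [[-0.018,0.06,0.104],[0,-60,0]],
    [[-0.018,0.06,0.104],[0,-60,0]],
    [[-0.018,0.06,0.104],[0,-60,0]]
  ]
}}

```text
clock: 8.5
position: [0.5549, 0.349, 0.1373]
ee_rot: [-1.484, 0.613, -0.611]
force: [-0.7, 0.3, -0.5]
width: 0.775
```

```bash
python3 - <<'E'
from cell import *;from h import *
s=observe();delta(s,[0.5539,0.3509,0.10],62)
E
```

```text
t 8.5 pos [0.5549 0.349  0.1373] F [-0.74  0.34 -0.49] w 0.775
shift [-0.002, 0.0373, 0.0007] turn [0.08, -16.85, -0.05]
```

Request:
{"api": "arm_command", "payload": {
  "plan": [
    [[-0.002,0.02,0.001],[0,-16.8,0]],
    [[-0.002,0.037,0.001],[0,-16.8,0]],
    [[-0.002,0.037,0.001],[0,-16.8,0]]
  ]
}}

```text
clock: 8.8
position: [0.5528, 0.35, 0.0989]
ee_rot: [-1.54, 0.389, -0.384]
force: [0.3, -0.4, -0.5]
width: 0.777
```

```bash
python3 - <<'E'
from cell import *;from h import *
s=observe();delta(s,[0.5539,0.3509,0.033],62)
for n in ['wrist','side','top']:
    p=get_image(n);cv2.imwrite(f'pics/{n}3.png',p['color'][:,:,::-1])
    if n!='side':
        im=p['color'][:,:,::-1]
        m=cv2.inRange(cv2.cvtColor(im,cv2.COLOR_BGR2HSV),(80,100,60),(95,255,255));m=cv2.morphologyEx(m,cv2.MORPH_CLOSE,np.ones((5,5)))
        for c in cv2.findContours(m,0,2)[0]:
            if cv2.contourArea(c)>100: print(n,cv2.minAreaRect(c))
    if n=='wrist': M=p['mount'];KK=p['camera_matrix'];DD=p['distortion']
R0=Rt.from_rotvec(s['ee_rot']).as_matrix()
# predicted eraser top corners in wrist image
a=np.radians(62);u=np.array([np.cos(a),np.sin(a),0]);v=np.array([-u[1],u[0],0])
C=np.array([0.5539,0.3509,0.02])
P=np.array([C+i*.023*u+j*.049*v for i,j in [(1,1),(1,-1),(-1,-1),(-1,1)]])
T=(P-s['position'])@R0; c=(T-M[:3,3])@M[:3,:3]
q=np.c_[c[:,0],-c[:,1],-c[:,2]]
print(cv2.projectPoints(q,np.zeros(3),np.zeros(3),KK,DD)[0][:,0].round(1))
E
```

```text
t 8.8 pos [0.5528 0.35   0.0989] F [ 0.29 -0.39 -0.46] w 0.777
shift [0.0006, 0.0659, 0.0016] turn [0.24, -0.22, -0.11]
wrist ((282.5, 214.49996948242188), (62.99999237060547, 108.99998474121094), -0.0)
top ((193.3076629638672, 199.0384521484375), (12.75810432434082, 22.46535873413086), 33.6900634765625)
top ((153.70001220703125, 190.10000610351562), (17.441329956054688, 6.7082037925720215), 26.56505012512207)
[[315.3 161.1]
 [312.  280.9]
 [256.3 281. ]
 [252.7 161.3]]
```

View pics/wrist3.png

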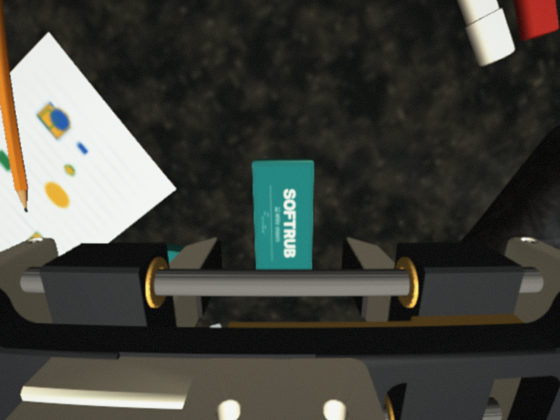

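View pics/side3.png

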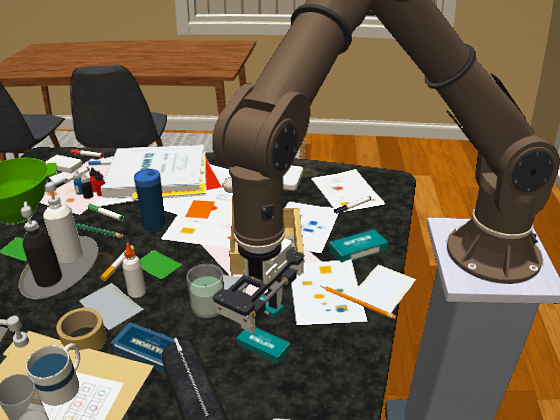

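View pics/top3.png

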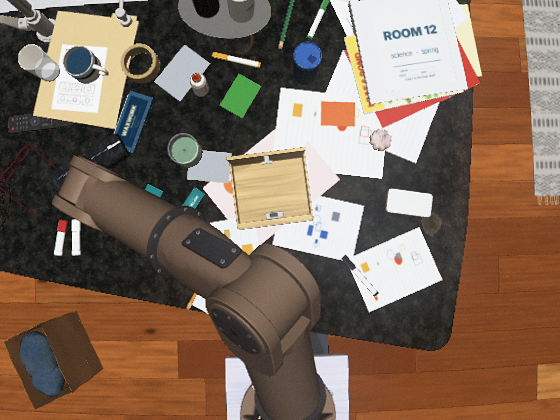

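Request:
{"api": "arm_command", "payload": {
  "plan": [
    [[0.0005,0.03,0.0015],[0,0,0]],
    [[0.0005,0.055,0.0015],[0,0,0]],
    [[0.0005,0.067,0.0015],[0,0,0]],
    [[0.0005,0.067,0.0015],[0,0,0]]
  ]
}}

```text
clock: 9.35
position: [0.5543, 0.3523, 0.0341]
ee_rot: [-1.537, 0.389, -0.388]
force: [-0.1, -0.2, 0.2]
width: 0.773
```

Request:
{"api": "arm_command", "payload": {
  "plan": [
    [[0,0,0],[0,0,0]],
    [[0,0,0],[0,0,0]],
    [[0,0,0],[0,0,0]],
    [[0,0,0],[0,0,0]],
    [[0,0,0],[0,0,0]]
  ],
  "fingers": 1,
  "squeeze": 8
}}

```text
clock: 9.85
position: [0.5551, 0.353, 0.0358]
ee_rot: [-1.535, 0.387, -0.388]
force: [-1.0, -1.8, 6.0]
width: 0.497
```

```bash
python3 - <<'E'
import cv2
a=cv2.imread('pics/top3.png')[130:240,215:325]
cv2.imwrite('pics/c4.png',cv2.resize(a,None,fx=5.4,fy=5.4,interpolation=cv2.INTER_CUBIC))
E
```

```text
(no output)
```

View pics/c4.png

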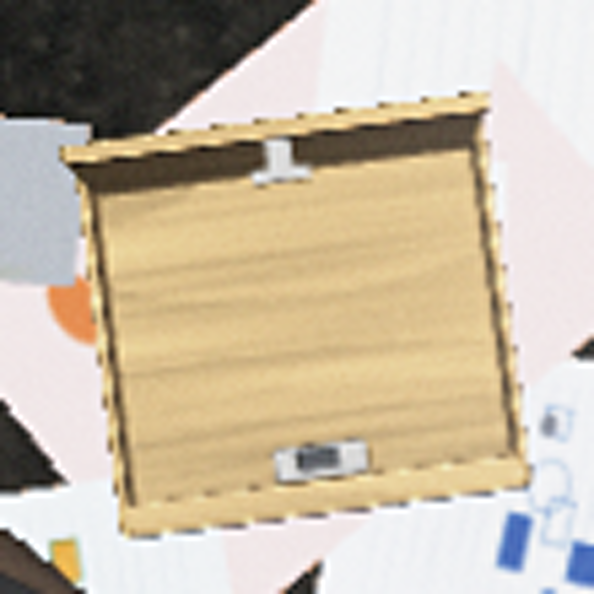

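```bash
python3 - <<'E'
from h import *
C=np.array([.5775,.0291,0]);a=np.radians(6);B=np.array([[np.cos(a),-np.sin(a),0],[np.sin(a),np.cos(a),0],[0,0,1]])
for n,px in [('tl',(62,155)),('tr',(488,100)),('wallTL',(88,185)),('wallTR',(483,143)),('fl',(125,537)),('fr',(528,487)),('postc',(322,460))]:
    q=np.array(px)/5.4+[215,130]-.4
    z={'t':.19,'w':.066,'f':.066,'p':.03}[n[0]]
    print(n,(B.T@(hit('top',q,z)-C)).round(4), )
q=np.array((275,145))/5.4+[215,130]
print((B.T@(hit('top',q,.18)-C)).round(4))
E
```

```text
tl [0.0742 0.09   0.19  ]
tr [ 0.0743 -0.0889  0.19  ]
wallTL [0.078  0.0898 0.066 ]
wallTR [ 0.0739 -0.0925  0.066 ]
fl [-0.0844  0.0929  0.066 ]
fr [-0.0853 -0.0922  0.066 ]
postc [-0.0597 -0.0005  0.03  ]
[0.0673 0.0008 0.18  ]
```

Request:
{"api": "arm_command", "payload": {
  "plan": [
    [[0,-0.005,0],[0,0,0]],
    [[0,-0.02,0],[0,0,0]],
    [[0,-0.05,0],[0,0,0]],
    [[0,-0.09,0],[0,0,0]],
    [[0,-0.13,0],[0,0,0]]
  ]
}}

```text
clock: 10.35
position: [0.5543, 0.3528, 0.1671]
ee_rot: [-1.536, 0.388, -0.387]
force: [0.6, 0.9, -0.4]
width: 0.497
```

```bash
python3 - <<'E'
from cell import *;from h import *
s=observe();delta(s,[0.45,0.18,0.22],6)
E
```

```text
t 10.35 pos [0.5543 0.3528 0.1671] F [ 0.58  0.89 -0.4 ] w 0.497
shift [-0.0099, -0.0529, -0.2016] turn [0.02, 55.7, -0.03]
```

```bash
python3 - <<'E'
from cell import *
import cv2
p=get_image('top');cv2.imwrite('pics/top5.png',p['color'][:,:,::-1])
q=get_image('side');cv2.imwrite('pics/side5.png',q['color'][:,:,::-1])
a=cv2.imread('pics/top5.png')[130:240,215:325]
b=cv2.imread('pics/side5.png')[110:330,180:340]
a=cv2.resize(a,None,fx=4,fy=4,interpolation=cv2.INTER_CUBIC)
b=cv2.resize(b,None,fx=2,fy=2,interpolation=cv2.INTER_CUBIC)
cv2.imwrite('pics/c5.png',cv2.hconcat([a,b]))
E
```

```text
(no output)
```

View pics/c5.png

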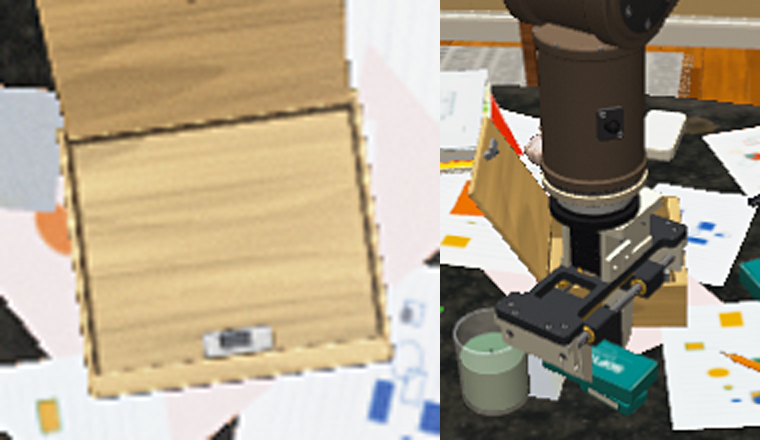

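```bash
python3 - <<'E'
from cell import *;from h import *
s=observe();delta(s,[0.51,0.20,0.18],6)
E
```

```text
t 10.45 pos [0.5563 0.3557 0.1722] F [ 0.68  1.24 -0.38] w 0.5
shift [0.0331, -0.0092, -0.159] turn [-0.57, 55.69, -0.08]
```

Request:
{"api": "arm_command", "payload": {
  "plan": [
    [[0.033,-0.01,-0.159],[0,55.7,0]],
    [[0.033,-0.01,-0.159],[0,55.7,0]],
    [[0.033,-0.01,-0.159],[0,55.7,0]],
    [[0.033,-0.01,-0.159],[0,55.7,0]],
    [[0.033,-0.01,-0.159],[0,55.7,0]]
  ]
}}

```text
clock: 10.95
position: [0.508, 0.1935, 0.1754]
ee_rot: [-1.344, 0.972, -0.974]
force: [0.3, 1.3, -0.6]
width: 0.501
```

```bash
python3 - <<'E'
from cell import *;from h import *
s=observe();delta(s,[0.561,0.0616,0.16],6)
E
```

```text
t 10.95 pos [0.508  0.1935 0.1754] F [ 0.35  1.26 -0.64] w 0.501
shift [0.1418, 0.0157, 0.0094] turn [0.02, 12.12, 0.12]
```

Plenty of time left, so go gently.

Request:
{"api": "arm_command", "payload": {
  "plan": [
    [[0.03,0.0,0.002],[0,8,0]],
    [[0.07,0.01,0.005],[0,12,0]],
    [[0.11,0.015,0.009],[0,12.1,0]],
    [[0.135,0.015,0.009],[0,12.1,0]],
    [[0.1415,0.015,0.009],[0,12.1,0]]
  ]
}}

```text
clock: 11.45
position: [0.563, 0.062, 0.1597]
ee_rot: [-1.261, 1.127, -1.128]
force: [-0.2, 0.7, -0.5]
width: 0.498
```

Request:
{"api": "arm_command", "payload": {
  "plan": [
    [[0,0,0],[0,0,0]],
    [[0,0,0],[0,0,0]],
    [[0,0,0],[0,0,0]]
  ]
}}

```text
clock: 11.75
position: [0.5617, 0.0679, 0.1602]
ee_rot: [-1.262, 1.122, -1.121]
force: [0.9, 0.1, -0.3]
width: 0.497
```

```bash
python3 - <<'E'
from cell import *;from h import *
s=observe();delta(s,[0.561,0.0616,0.11],6)
for n in ['wrist','side','top']:
    p=get_image(n);cv2.imwrite(f'pics/{n}6.png',p['color'][:,:,::-1])
b=cv2.imread('pics/side6.png')[100:310,170:350]
cv2.imwrite('pics/c6.png',cv2.resize(b,None,fx=3.2,fy=2.8 and 2.85,interpolation=cv2.INTER_CUBIC))
E
```

```text
t 11.75 pos [0.5617 0.0679 0.1602] F [ 0.91  0.08 -0.34] w 0.497
shift [0.0062, 0.0502, -0.0015] turn [-0.02, 0.75, -0.05]
```

View pics/c6.png

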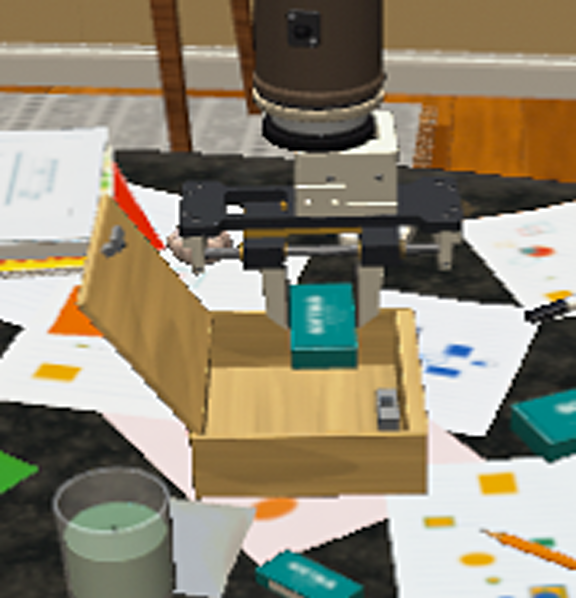

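View pics/wrist6.png

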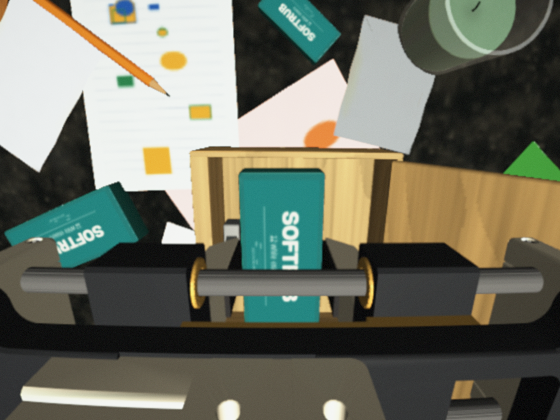

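View pics/top6.png

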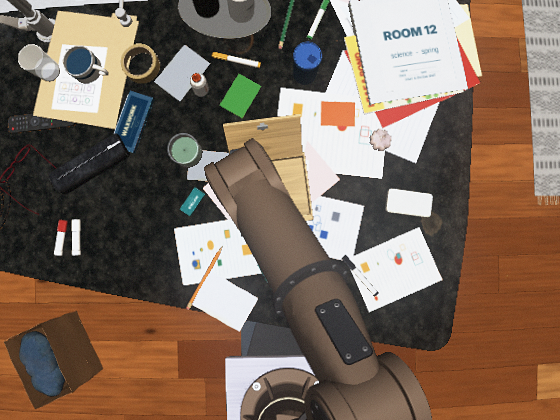

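Request:
{"api": "arm_command", "payload": {
  "plan": [
    [[0.003,0.01,-0.001],[0,0.7,0]],
    [[0.006,0.02,-0.001],[0,0.7,0]],
    [[0.006,0.03,-0.001],[0,0.7,0]],
    [[0.006,0.035,-0.001],[0,0.7,0]],
    [[0.006,0.035,-0.001],[0,0.7,0]]
  ]
}}

```text
clock: 12.4
position: [0.5613, 0.0598, 0.1237]
ee_rot: [-1.258, 1.134, -1.132]
force: [0.8, 0.3, 0.1]
width: 0.5
```

```bash
python3 - <<'E'
from cell import *;from h import *
s=observe();delta(s,[0.561,0.0616,0.08],6)
p=get_image('wrist');cv2.imwrite('pics/wrist7.png',p['color'][:,:,::-1])
p=get_image('side');cv2.imwrite('pics/side7.png',p['color'][:,:,::-1])
b=cv2.imread('pics/side7.png')[150:290,200:340]
cv2.imwrite('pics/c7.png',cv2.resize(b,None,fx=4.2,fy=4.2,interpolation=cv2.INTER_CUBIC))
delta(observe(),[0.561,0.0616,0.08],6)
E
```

```text
t 12.4 pos [0.5613 0.0598 0.1237] F [0.79 0.25 0.08] w 0.5
shift [-0.0018, 0.0437, 0.0] turn [0.11, -0.09, -0.0]
t 12.5 pos [0.5619 0.0601 0.1248] F [ 0.6   0.42 -0.48] w 0.503
shift [-0.0016, 0.0448, -0.0008] turn [0.01, -0.08, -0.01]
```

View pics/wrist7.png

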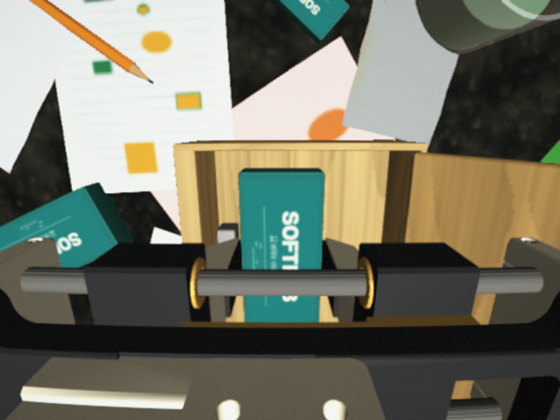

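View pics/c7.png

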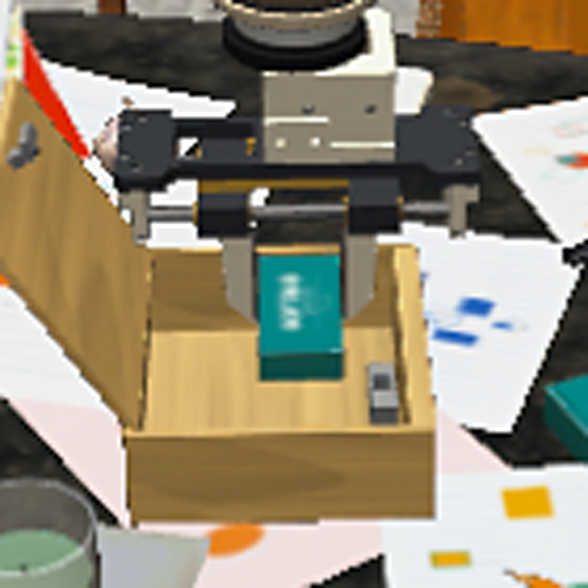

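Request:
{"api": "arm_command", "payload": {
  "plan": [
    [[-0.0035,0.01,-0.001],[0,0,0]],
    [[-0.0035,0.025,-0.001],[0,0,0]],
    [[-0.0035,0.04,-0.001],[0,0,0]],
    [[-0.0035,0.05,-0.001],[0,0,0]],
    [[-0.0035,0.055,-0.001],[0,0,0]]
  ]
}}

```text
clock: 13.0
position: [0.5597, 0.0631, 0.0681]
ee_rot: [-1.258, 1.134, -1.132]
force: [-0.5, -0.4, -0.1]
width: 0.498
```

Request:
{"api": "arm_command", "payload": {
  "plan": [
    [[0,0.002,0],[0,0,0]],
    [[0,0.004,0],[0,0,0]],
    [[0,0.006,0],[0,0,0]]
  ]
}}

```text
clock: 13.3
position: [0.5609, 0.0634, 0.0642]
ee_rot: [-1.255, 1.132, -1.133]
force: [0.1, -0.3, -0.9]
width: 0.496
```

```bash
python3 - <<'E'
from cell import *;from h import *
s=observe();delta(s,[0.5608,0.0635,0.044],6)
p=get_image('wrist');cv2.imwrite('pics/wrist8.png',p['color'][:,:,::-1])
p=get_image('side');cv2.imwrite('pics/side8.png',p['color'][:,:,::-1])
b=cv2.imread('pics/side8.png')[150:290,200:340]
cv2.imwrite('pics/c8.png',cv2.resize(b,None,fx=4.2,fy=4.2,interpolation=cv2.INTER_CUBIC))
E
```

```text
t 13.3 pos [0.5609 0.0634 0.0642] F [ 0.09 -0.31 -0.85] w 0.496
shift [-0.0001, 0.0202, -0.0001] turn [-0.05, -0.1, -0.0]
```

View pics/wrist8.png

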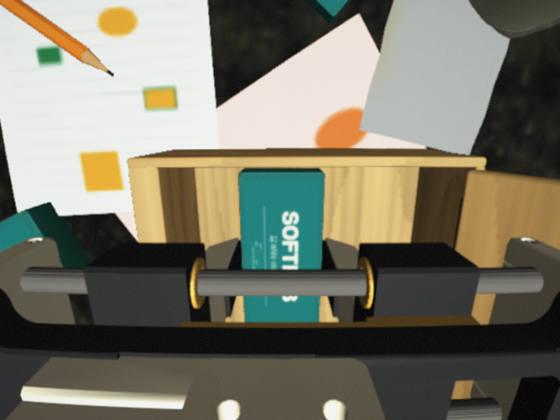

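View pics/c8.png

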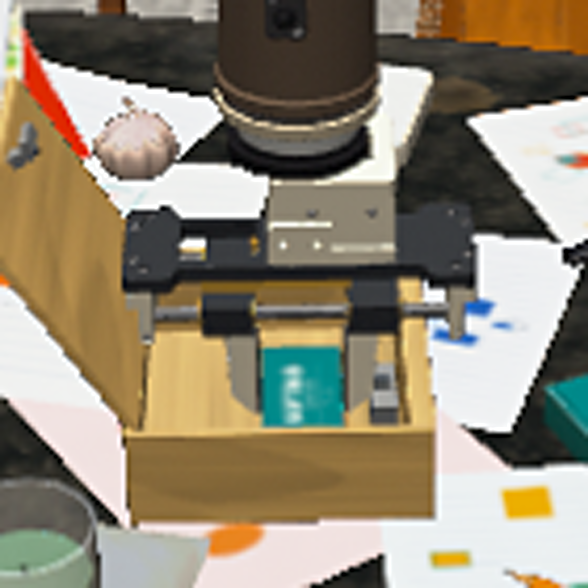

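```bash
python3 - <<'E'
from h import *
C=np.array([.5775,.0291,0]);a=np.radians(6);B=np.array([[np.cos(a),-np.sin(a),0],[np.sin(a),np.cos(a),0],[0,0,1]])
f=lambda x,y,z:((proj('side',C+B@np.array([x,y,z]))[0]-[200,150])*4.2).round(0)
for y in (-.0015,.036,.0735):
  for z in (.108,.115): print(y,z,'rear',f(.082,y,z),'front',f(-.108,y,z))
for th in (2.05,2.1,2.15):
  for y in (.09,.036): print(th,y,[f(.078-s*np.cos(th),y,.062+s*np.sin(th)).tolist() for s in (0,.05,.147)])
E
```

```text
-0.0015 0.108 rear [130. 271.] front [467. 265.]
-0.0015 0.115 rear [129. 261.] front [467. 255.]
0.036 0.108 rear [127. 308.] front [472. 302.]
0.036 0.115 rear [126. 297.] front [472. 291.]
0.0735 0.108 rear [123. 347.] front [477. 340.]
0.0735 0.115 rear [123. 336.] front [478. 329.]
2.05 0.09 [[134.0, 434.0], [86.0, 367.0], [-12.0, 231.0]]
2.05 0.036 [[138.0, 376.0], [92.0, 311.0], [-2.0, 177.0]]
2.1 0.09 [[134.0, 434.0], [82.0, 369.0], [-24.0, 237.0]]
2.1 0.036 [[138.0, 376.0], [88.0, 313.0], [-13.0, 183.0]]
2.15 0.09 [[134.0, 434.0], [78.0, 372.0], [-35.0, 244.0]]
2.15 0.036 [[138.0, 376.0], [85.0, 315.0], [-24.0, 190.0]]
```

Request:
{"api": "arm_command", "payload": {
  "plan": [
    [[0,0.004,-0.002],[0,0,0]],
    [[0,0.008,-0.002],[0,0,0]],
    [[0,0.011,-0.002],[0,0,0]],
    [[0,0.013,-0.002],[0,0,0]],
    [[0,0.014,-0.002],[0,0,0]]
  ]
}}

```text
clock: 13.9
position: [0.5585, 0.063, 0.0496]
ee_rot: [-1.256, 1.133, -1.133]
force: [0.8, -0.7, -0.5]
width: 0.504
```

Request:
{"api": "arm_command", "payload": {
  "plan": [
    [[0,0.001,0],[0,0,0]],
    [[0,0.002,0],[0,0,0]],
    [[0,0.003,0],[0,0,0]]
  ]
}}

```text
clock: 14.2
position: [0.5587, 0.0631, 0.0469]
ee_rot: [-1.256, 1.133, -1.133]
force: [-0.6, -0.4, -0.7]
width: 0.501
```

Request:
{"api": "arm_command", "payload": {
  "plan": [
    [[0,0.001,0],[0,0,0]],
    [[0,0.002,0],[0,0,0]]
  ]
}}

```text
clock: 14.4
position: [0.5586, 0.0631, 0.0449]
ee_rot: [-1.256, 1.133, -1.133]
force: [0.2, -0.5, 0.3]
width: 0.497
```

Request:
{"api": "arm_command", "payload": {
  "plan": [
    [[0,0.001,0],[0,0,0]],
    [[0,0.001,0],[0,0,0]]
  ]
}}

```text
clock: 14.6
position: [0.5585, 0.0631, 0.0438]
ee_rot: [-1.256, 1.133, -1.133]
force: [-0.1, -0.2, -0.3]
width: 0.501
```

```bash
python3 - <<'E'
from cell import *;from h import *
s=observe();delta(s,[0.5588,0.0635,0.044],6)
p=get_image('side');cv2.imwrite('pics/side9.png',p['color'][:,:,::-1])
b=cv2.imread('pics/side9.png')[150:290,200:340]
cv2.imwrite('pics/c9.png',cv2.resize(b,None,fx=4.2,fy=4.2,interpolation=cv2.INTER_CUBIC))
E
```

```text
t 14.6 pos [0.5585 0.0631 0.0438] F [-0.07 -0.21 -0.28] w 0.501
shift [-0.0004, -0.0002, 0.0003] turn [0.01, -0.09, 0.0]
```

View pics/c9.png

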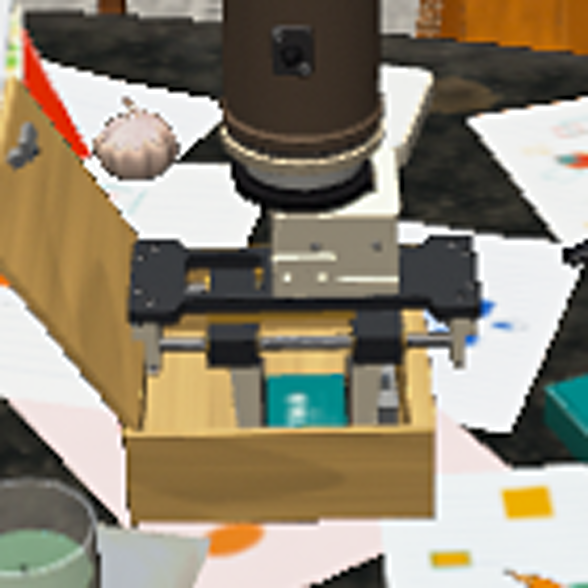

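Request:
{"api": "arm_command", "payload": {
  "plan": [
    [[0,0.0005,0],[0,0,0]],
    [[0,0.001,0],[0,0,0]]
  ]
}}

```text
clock: 14.85
position: [0.5586, 0.0631, 0.0429]
ee_rot: [-1.256, 1.133, -1.133]
force: [-0.8, -0.3, -0.4]
width: 0.501
```

Request:
{"api": "arm_command", "payload": {
  "plan": [
    [[0,0.0005,0],[0,0,0]],
    [[0,0.001,0],[0,0,0]]
  ]
}}

```text
clock: 15.05
position: [0.5586, 0.0631, 0.0426]
ee_rot: [-1.256, 1.133, -1.133]
force: [-4.0, -1.1, 12.4]
width: 0.502
```

Request:
{"api": "arm_command", "payload": {
  "plan": [
    [[0,0.0005,0],[0,0,0]],
    [[0,0.001,0],[0,0,0]]
  ]
}}

```text
clock: 15.25
position: [0.5586, 0.0631, 0.0418]
ee_rot: [-1.256, 1.132, -1.133]
force: [-3.9, -1.8, 11.9]
width: 0.5
```

Request:
{"api": "arm_command", "payload": {
  "plan": [
    [[0,-0.0008,0],[0,0,0]],
    [[0,-0.0008,0],[0,0,0]]
  ]
}}

```text
clock: 15.45
position: [0.5587, 0.0631, 0.0418]
ee_rot: [-1.256, 1.133, -1.133]
force: [-1.3, -0.2, 4.5]
width: 0.501
```

Request:
{"api": "arm_command", "payload": {
  "plan": [
    [[0,0,0],[0,0,0]],
    [[0,0,0],[0,0,0]],
    [[0,0,0],[0,0,0]],
    [[0,0,0],[0,0,0]]
  ],
  "fingers": -0.2
}}

```text
clock: 15.85
position: [0.5586, 0.0631, 0.0416]
ee_rot: [-1.256, 1.133, -1.133]
force: [-0.0, -0.0, -0.9]
width: 0.6
```

Released; force went to zero. Raise straight up slowly, then away.

Request:
{"api": "arm_command", "payload": {
  "plan": [
    [[0,-0.003,0],[0,0,0]],
    [[0,-0.008,0],[0,0,0]],
    [[0,-0.015,0],[0,0,0]],
    [[0,-0.025,0],[0,0,0]],
    [[0,-0.035,0],[0,0,0]]
  ]
}}

```text
clock: 16.35
position: [0.5587, 0.0632, 0.0778]
ee_rot: [-1.256, 1.133, -1.133]
force: [-0.2, 0.7, -0.3]
width: 0.601
```

Request:
{"api": "arm_command", "payload": {
  "plan": [
    [[0,-0.03,0],[0,0,0]],
    [[0,-0.06,-0.01],[0,0,0]],
    [[0,-0.1,-0.03],[0,0,0]],
    [[0,-0.13,-0.07],[0,0,0]],
    [[0,-0.16,-0.11],[0,0,0]]
  ]
}}

```text
clock: 16.85
position: [0.4482, 0.0521, 0.2385]
ee_rot: [-1.255, 1.132, -1.133]
force: [0.0, -0.7, 1.9]
width: 0.598
```

```bash
python3 - <<'E'
from cell import *;from h import *
s=observe();delta(s,[0.45,0.06,0.24],6)
p=get_image('side');cv2.imwrite('pics/side10.png',p['color'][:,:,::-1])
p=get_image('top');cv2.imwrite('pics/top10.png',p['color'][:,:,::-1])
E
```

```text
t 16.85 pos [0.4482 0.0521 0.2385] F [ 0.   -0.69  1.91] w 0.598
shift [-0.0077, -0.0015, 0.0026] turn [-0.06, -0.08, -0.0]
```

View pics/side10.png

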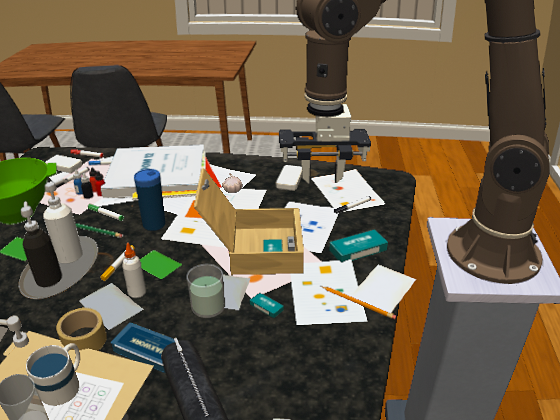

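View pics/top10.png

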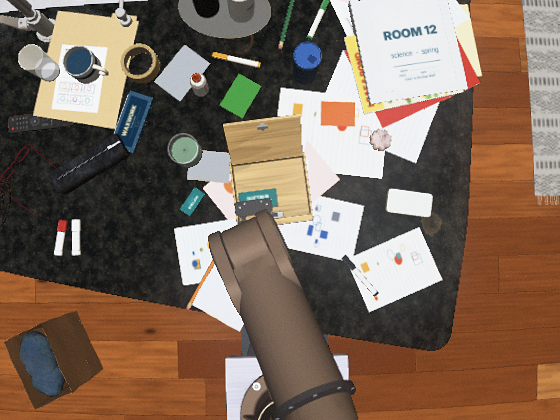

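Request:
{"api": "arm_command", "payload": {
  "plan": [
    [[0.05,0,0],[0,0,0]],
    [[0.1,-0.01,0],[0,0,0]],
    [[0.15,-0.02,0],[0,0,0]],
    [[0.2,-0.02,0],[0,0,0]],
    [[0.24,-0.02,0],[0,0,0]]
  ]
}}

```text
clock: 17.45
position: [0.474, -0.1901, 0.2575]
ee_rot: [-1.256, 1.133, -1.136]
force: [0.7, 0.3, -0.3]
width: 0.603
```

Request:
{"api": "arm_command", "payload": {
  "plan": [
    [[0.04,0,0],[0,0,0]],
    [[0.06,0,0],[0,0,0]],
    [[0.06,0,0],[0,0,0]],
    [[0.06,0,0],[0,0,0]]
  ]
}}

```text
clock: 17.85
position: [0.4801, -0.2464, 0.2566]
ee_rot: [-1.255, 1.134, -1.133]
force: [0.3, 1.0, -0.9]
width: 0.602
```

```bash
python3 - <<'E'
from cell import *;from h import *
s=observe();print(s['clock'],s['position'],s['force'])
p=get_image('top');im=p['color'][:,:,::-1];cv2.imwrite('pics/top11.png',im)
m=cv2.inRange(cv2.cvtColor(im,cv2.COLOR_BGR2HSV),(80,100,60),(95,255,255));m=cv2.morphologyEx(m,cv2.MORPH_CLOSE,np.ones((5,5)))
C=np.array([.5775,.0291]);a=np.radians(6);B=np.array([[np.cos(a),-np.sin(a)],[np.sin(a),np.cos(a)]])
for c in cv2.findContours(m,0,2)[0]:
    if cv2.contourArea(c)<100: continue
    P=np.array([B.T@(hit('top',q[0]+0.0,0.027)[:2]-C) for q in c],np.float32)
    print(cv2.boundingRect(c),cv2.minAreaRect(P*1000))
q=get_image('side')['color'][:,:,::-1]
A=cv2.resize(im[100:250,200:330],(520,600),interpolation=cv2.INTER_CUBIC)
b=cv2.resize(q[140:290,190:260+50],(280,350),interpolation=cv2.INTER_CUBIC)
b=cv2.copyMakeBorder(b,0,250,0,0,0)
cv2.imwrite('pics/c11.png',cv2.hconcat([A,b]))
o=cv2.imread('pics/top0.png');d=cv2.absdiff(o,im).max(2)
print(im.shape)
E
```

```text
17.85 [ 0.48011177 -0.24643048  0.25663908] [ 0.29367545  1.03213369 -0.88613026]
(258, 253, 46, 56) ((-227.29779052734375, 5.515323638916016), (132.01473999023438, 62.690738677978516), 22.372955322265625)
(238, 189, 39, 21) ((-14.666126251220703, 36.935394287109375), (93.95463562011719, 43.86265182495117), 89.77008056640625)
(180, 187, 25, 29) ((1.734868049621582, 203.7107391357422), (33.58510971069336, 69.30171203613281), 49.0998420715332)
(420, 560, 3)
```

View pics/c11.png

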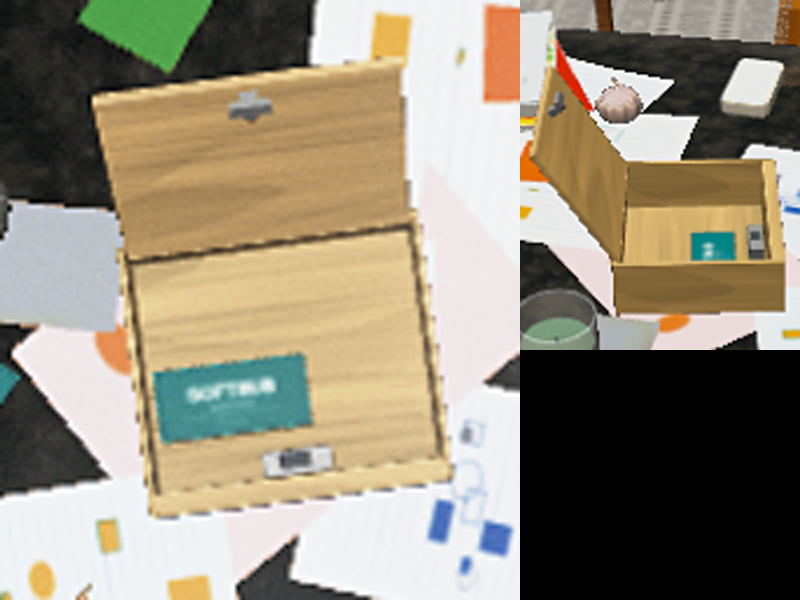

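View pics/top11.png

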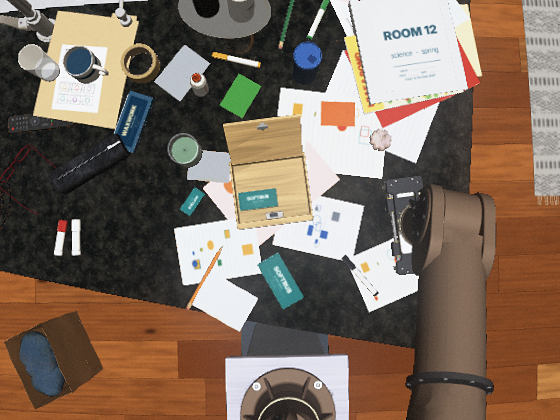

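```bash
python3 -c "
from cell import *
print(sign_off())"
```

```text
the job is handed in; nothing more can be done
None
```

The eraser box is inside the wooden box, lying on its floor with the lid standing open, and I handed the job in at about 18 s of the 54 s allowed.

- **Which box:** three teal cartons were in view. The one at top-camera pixel (147, 204) measured 47 x 98 mm, so I took that one. The others measured 63 x 133 mm and 33 x 70 mm.
- **Latch:** I pressed the disc at about 5 mm/s. It gave at about 10 N, and I backed off as soon as it met its stop at 15.8 N vertical (about 17 N in total).
- **Lid:** it swung open without being touched. I saw it still at about 1.5 rad at 8.9 s and fully open at 10.4 s. I lifted the eraser box between those two pictures, at about 9.9 s. I did not measure the lid angle at that moment, so step 1 being finished before the lift is an estimate from its speed.
- **Placing:** I lowered the carton until it touched the floor, which peaked at 12.4 N, then eased off and released it.

**Last checks:**
- **Position:** the carton's centre is at about x -15, y +37 mm in the box frame, with its long side along y. It looks flat.
- **Offset:** I put it forward and left of the centre point on purpose, so the gripper would clear the open lid and the latch post.
- **Surroundings:** the bystanders and the other teal cartons look unmoved in the top picture, except the marker, which was partly hidden by the gripper.
- **Arm:** it stands clear of everything, about 0.25 m up to the right.

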